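# Slide a drive beneath the spring clip of a test cradle

## Robot

A 7-joint arm with a two-finger parallel gripper is mounted at the origin on the work surface. World frame = base frame: x ahead of the robot, y to its left, z up, the work surface at z = 0. Lengths are in m, angles in rad, forces in N, time in s.
With the tool pointing down it reaches from about 0.4 to 0.875 m from the base axis. Payload 6.5 kg.
Tool frame: the origin (TCP) lies at the centre of the arm's flange, where the gripper is bolted on; the fingertips stand 173 mm ahead of it and the grasp point (between the pads) lies 155 mm ahead of it (manip.tips_ahead is the distance from the TCP to the fingertips, in m); z points along the fingers, y is the direction in which the jaws open and shut (so a half turn about z gives the same grasp; the last joint's range is limited). The gripper opens to 85 mm and grips with 20 to 120 N. Pads are 22 mm wide; open, the fingers measure 114 mm over their backs; the gripper's body (76 mm by 85 mm) begins 54 mm behind the grasp point. The pads swing forward as they close: fully open they stand 13 mm farther back than shut.
Start: joints at [-1.343, 0.536, -0.004, 1.538, 0.003, 1.067, -0.071], TCP at [0.188, 0.622, 0.405] pointing down, gripper open.
Joint ranges: [-2.7, 2.7], [-0.37, 2.16], [-1.27, 1.26], [0.24, 2.4], [-1.31, 4.45], [0.19, 1.91], [-2.76, 2.76]. Speed limits (rad/s): [2.39, 2.39, 3.14, 3.14, 3.14, 3.14, 3.14].

## Interface

Orientations are given as a unit quaternion [w, x, y, z].
In Python, from rig import manip gives the robot as it stands.
- The arm moves only by the tool drive_tool, never from a script. Its argument "plan" is a list of rows, each a list of 7 numbers: the shift along the world's x, y, z in m, then the turn, a rotation vector about the world's x, y, z in rad, then the opening, from -1 (shut) to 1 (fully open). A call has 1 to 5 rows; each row is the pose to reach, as a shift and turn from the pose commanded when the call began; what a row does not reach only later rows make up. A row lasts 1/12 s, in which the tool goes at most 41.7 mm and 7.16 degrees, less where a joint would pass 70% of its speed; a pose out of reach is approached as far as the arm can. A call with a gripper value outside its range is refused whole. The fingers move at their own pace and stop on an object; "force" is the grip in N (left out, the last holds). Time passes only in rows, so rows that repeat a pose let the fingers close. It gives the time, the measured TCP pose, the force and the opening at its end, in the units of the state.
- manip.observe(): the state, without advancing time (a new reading comes with each control period).
- manip.grab_frame(name): name is "side" or "top"; returns the picture (400x640x3 uint8, red, green, blue); there is no depth.
- manip.camera_info(name): a dict with "fx", "fy", "cx", "cy" (pixels), "R" (3x3) and "t" (3): a world point X has camera coordinates R X + t. Camera axes: x right, y down, z forward; pixel columns grow to the right and rows downward; lengths in m; the calibration is good to about 2 mm. A picture is of the moment at which its call begins. camera_info takes no time and is no camera call.
- manip.job_done(): hands the job in, once; it reports no verdict.
The state is a dict: "time": time; "joint_positions": joint angles; "dq": joint speeds; "joint_efforts": joint torques, N m; "tool_pos": TCP position; "eef_rot": TCP orientation; "contact_force": force on the tool from outside, world axes, zero at the start; "torque": the same for the moment, N m; "opening": finger opening in m.
Only numpy, scipy, OpenCV 4.12 (cv2) and the standard library are available. Lean on these libraries where they do the work, as an engineer would, in place of code of your own. Each camera call takes 0.05 s, during which the arm holds its last target. There are 200 camera calls.

## Task

On the repair bench, press the thumb bar of the test cradle's spring clip down with one fingertip and keep it down while the other fingertip pushes the flat drive along its channel, beneath the raised clip, until it is fully home against the end stop. Then let go, so that the clip springs down onto the drive, and take the hand clear. Do not pick the drive up, do not let the clip down before the drive is home, and leave the loose things nearby alone.

Things in the scene. Friction and masses are not known exactly. Their poses are not given: they have to be found in the camera images.
- cradle: Test cradle fixed to the bench, black base 240 x 128 x 6 mm (own x -135 to +105, y -46 to +82 mm) with a raised grey bed, 86 mm wide, top 14 mm above the bench, that carries the drive's channel. Origin: on the bench, on the channel's middle line; x = the way the drive is pushed, y = towards the thumb bar, z up. Place and yaw (up to 0.5 rad) vary. Positions below are in this frame.
- channel (a point): Middle of the channel's floor (x = -15, y = 0, z = 14 mm). Two aluminium guide rails run along x, inner faces at y = +-36 mm, 6 mm tall above the bed, from x = -125 to +90 mm. The near (-x) end is open.
- stop (a point): Middle of the foot of the end stop: the near face (x = +90.5 mm) of the black socket block that closes the channel's far end, 16 mm tall above the bed.
- drive: Flat 2.5-inch drive, aluminium with a blank paper label, 100 (x) x 70 (y) x 9.5 mm, about 90 g, lying loose in the channel with 1 mm play each side. Origin: centre of its underside. It starts with its origin at x = -35 to -5 mm, short of the clip; fully home its front edge touches the end stop. Its rear (-x) edge is the one to push.
- home (a point): Where the drive's origin lies when it is fully home: x = +40, y = 0, z = 14 mm. A finger still pushing hard on the drive's rear edge drags it up when raised: ease the push off first.
- clip_angle (a joint): Angle of the see-saw spring clip, hinged along x at y = 46, z = 16 mm, beside the rail. In rad: 0 at rest (lip down, blocks the drive), about 0.20 when the lip rests on the drive, 0.40 with the thumb bar fully down on its stop. Above about 0.26 the drive passes freely under the lip. The spring returns it; about 4 N on the bar holds it fully down.
- clip: The spring clip. Its thumb bar is a bare steel plate, 130 mm long (x = -127 to +3 mm), 3 mm thick, reaching from the hinge line out to y = 78 mm. At rest it slopes up outwards by 0.36 rad; fully down it is about level. Press it anywhere along its length, about 20 mm out from the hinge; a finger may slide along it. Origin: on the hinge line (x = 0, y = 46, z = 16 mm); axes as the cradle's at rest.
- bar_top (a point): Middle of the thumb bar's upper face (x = -62, y = 66, z = 26 mm at rest). Fully pressed its top is about 17 mm above the bench, 3 mm above the bed: a second fingertip at the same height then stands behind the drive, below its top, without touching the bed.
- lip_low (a point): Underside of the clip's lip (20 mm in x, 6 mm in y) at x = 65, y = 11 mm; its near edge is at x = 55 mm. At rest 3 mm above the bed, about 16 mm above it with the bar fully down.
- screwdriver: Bystander: screwdriver about 150 mm long lying on the bench on the -y side of the cradle. Leave it alone. Origin near its middle, x along it.
- screw_jar: Bystander: small pale jar with a grey metal lid, 42 mm across, 45 mm tall, standing on the -y side of the cradle. Leave it alone. Origin: centre of its underside.
- heatsink: Bystander: finned aluminium heat sink 45 x 45 x 29 mm standing on the bench beyond the thumb bar on the +y side, towards the end stop. Leave it alone. Origin: centre of its underside.
There are look-alikes about, which are no part of the job. There is more than one size of the drive; the one meant has the size given above.

How it is judged:
On the way, in this order (a step that is already met when the one before it is completed fails the run):
1. a fingertip holds the thumb bar down (clip above 0.28 rad) while the drive is still short of the clip (value of joint clip_angle above 0.28 rad and contact force between the fingers and clip above 0.5 N and x of drive in the frame of cradle below 0.005 m), for 0.1 s.
2. the drive is home against the stop (within 3 mm) with the finger still holding the thumb bar down (value of joint clip_angle above 0.28 rad and contact force between the fingers and clip above 0.5 N and x of drive in the frame of cradle above 0.037 m), for 0.1 s.
At the end, for the whole second after the job is handed in: The drive lies flat on the bed within 3 mm of fully home, at rest, the clip has sprung down and rests on it (0.12 to 0.26 rad), and the screwdriver, jar and heat sink are within 15 mm of where they were (x of drive in the frame of cradle between 0.037 and 0.043 m and y of drive in the frame of cradle between -0.004 and 0.004 m and z of drive in the frame of cradle between 0.012 and 0.0165 m and angle between drive's own z axis and vertical below 0.04 rad and value of joint clip_angle between 0.12 and 0.26 rad and linear speed of drive below 0.01 m/s and distance of each of screwdriver, screw_jar, heatsink from where it was at the start of the episode below 0.015 m); the robot touches nothing.
It fails at once if the drive is lifted or tipped out of its channel (6 mm up, or tilted over 0.12 rad) (z of drive in the frame of cradle above 0.02 m or angle between drive's own z axis and vertical above 0.12 rad).
It fails at once if the clip is let down on the drive when it is part of the way beneath (more than 5 mm in, more than 5 mm short of home) (x of drive in the frame of cradle between 0.01 and 0.035 m and value of joint clip_angle below 0.24 rad).
It fails at once if the screwdriver is disturbed (moved over 15 mm) (distance of screwdriver from where it was at the start of the episode above 0.015 m).
It fails at once if the screw jar is disturbed (moved over 15 mm) (distance of screw_jar from where it was at the start of the episode above 0.015 m).
It fails at once if the heatsink is disturbed (moved over 15 mm) (distance of heatsink from where it was at the start of the episode above 0.015 m).
It also fails if it takes over 51 s, if anything falls off the work surface, if the arm or the gripper's body presses on something with over 40 N, if the wrist force passes 120 N, or if a joint passes its speed limit or range.

## Working session

There is one attempt and no reset: what is moved stays moved. The work goes in short steps, Python scripts to look and compute and a tool call to move; the robot and the scene stay as the last step left them, time stands still between calls to the robot, and variables do not carry over. Pictures are saved under pics/ and viewed, about 8 in all and at most 12, crops included, and the job is handed in when it is done.

Besides the shell and the picture viewer there is one more tool, called after "Request:" by a JSON object that holds its "op" and its "data". drive_tool: Moves the arm, as the interface text tells. Its arguments: {"type":"object","properties":{"plan":{"type":"array"},"force":{"type":"number"}},"required":["plan"]}

```bash
mkdir -p pics; python3 - <<'E'
from rig import manip
import cv2
for n in("top","side"):
    f=manip.grab_frame(n); cv2.imwrite(f"pics/{n}0.png",cv2.cvtColor(f,cv2.COLOR_RGB2BGR))
    c=manip.camera_info(n); print(n,c)
print(manip.observe())
E
```

```text
top {'fx': 458.48435740254865, 'fy': 458.48435740254865, 'cx': 316.6767280490379, 'cy': 193.31173725533665, 'R': array([[-0.01725433, -0.99984979,  0.00163657],
       [-0.97853523,  0.01655028, -0.20541395],
       [ 0.20535601, -0.00514572, -0.97867381]]), 't': array([-0.00761774,  0.55879423,  0.87529294])}
side {'fx': 401.6012324209653, 'fy': 401.6012324209653, 'cx': 324.8238566718012, 'cy': 203.14198820031345, 'R': array([[-0.77297851, -0.63435578,  0.00984697],
       [-0.36590467,  0.43307723, -0.82374625],
       [ 0.5182837 , -0.6403412 , -0.56687313]]), 't': array([0.40411251, 0.25139725, 0.63573968])}
{'time': 0.1, 'joint_positions': array([-1.34324491,  0.53711431, -0.00443715,  1.53878598,  0.00261333,
        1.06730287, -0.07116766]), 'dq': array([ 0.00026315, -0.00084917, -0.00153951, -0.00235793, -0.00066138,
       -0.00015976,  0.00036338]), 'joint_efforts': array([ 1.74855810e-03, -5.84569824e+01,  1.05137710e+00, -2.59780222e+01,
        1.25736510e-02,  4.64581084e-03, -9.92789296e-06]), 'tool_pos': array([0.18811375, 0.62186797, 0.40388046]), 'eef_rot': array([-5.23202210e-05,  1.46294110e-01,  9.89240815e-01, -8.00710424e-04]), 'contact_force': array([-1.42328593,  0.66239239, -0.21755764]), 'torque': array([-0.00495329, -0.02557952,  0.00327176]), 'opening': 0.08566341046282074}
```

View pics/top0.png

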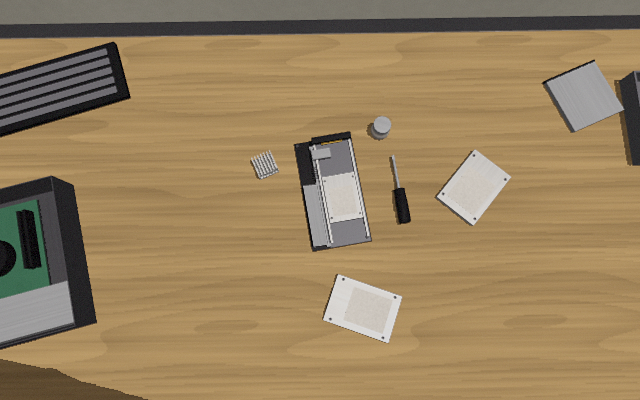

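View pics/side0.png

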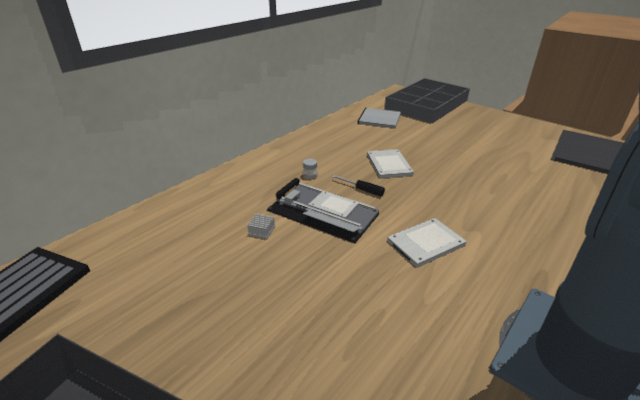

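The cradle is centred near top-view pixel (333,192): end stop at the top (332,138), thumb bar on the left (315,210), jar (380,127), screwdriver (400,190), heat sink (264,164).
Things that could be taken for the drive: (342,197) in the channel, and loose ones at (363,308), (474,187) and (583,95). I choose (342,197) because it lies between the rails. I'll check it in a crop.

```bash
cat > h.py <<'E'
import numpy as np, cv2
from rig import manip
def ray(n,u,v,z):
    c=manip.camera_info(n);R,t=np.array(c["R"]),np.array(c["t"])
    o=-R.T@t; d=R.T@np.array([(u-c["cx"])/c["fx"],(v-c["cy"])/c["fy"],1])
    return o+d*(z-o[2])/d[2]
def proj(n,X):
    c=manip.camera_info(n);p=np.array(c["R"])@np.array(X)+c["t"]
    return np.array([c["fx"]*p[0]/p[2]+c["cx"],c["fy"]*p[1]/p[2]+c["cy"]])
def crop(n,u0,v0,w,h,s,name,img=None):
    f=manip.grab_frame(n) if img is None else img
    b=cv2.cvtColor(f,cv2.COLOR_RGB2BGR)[v0:v0+h,u0:u0+w]
    cv2.imwrite(f"pics/{name}.png",cv2.resize(b,None,fx=s,fy=s,interpolation=cv2.INTER_CUBIC)); return f
E
python3 - <<'E'
from h import *
f=crop("top",280,122,104,136,4.4,"c1")
g=cv2.cvtColor(f,cv2.COLOR_RGB2HSV)
# non-wood: wood is saturated orange
m=((g[...,1]<70)|(g[...,2]<50)).astype(np.uint8); m[:, :285]=0; m[:,374:]=0; m[:125]=0; m[258:]=0
n,l,s,c=cv2.connectedComponentsWithStats(m); i=1+np.argmax(s[1:,4]); 
cs,_=cv2.findContours((l==i).astype(np.uint8),0,2); cc=max(cs,key=cv2.contourArea)
r=cv2.minAreaRect(cc);print(r,cv2.boxPoints(r)); print(cv2.approxPolyDP(cv2.convexHull(cc),3,True)[:,0])
for p in cv2.boxPoints(r): print(p, ray("top",*p,0.006))
E
```

```text
((331.9395751953125, 190.65771484375), (111.57018280029297, 60.12971878051758), 79.99201965332031) [[292.63754 140.94632]
 [351.85233 130.49664]
 [371.2416  240.36911]
 [312.02682 250.81879]]
[[349 132]
 [371 240]
 [313 250]
 [294 145]]
[292.63754 140.94632] [0.6883155  0.03350823 0.006     ]
[351.85233 130.49664] [ 0.71036149 -0.0978132   0.006     ]
[371.2416  240.36911] [ 0.46627715 -0.13061955  0.006     ]
[312.02682 250.81879] [ 0.44649909 -0.00556501  0.006     ]
```

View pics/c1.png

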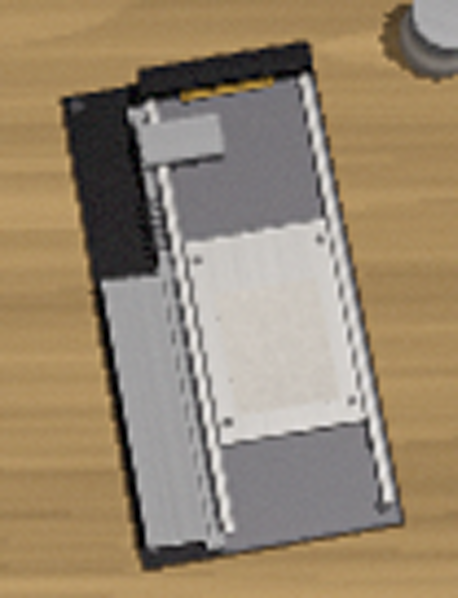

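The crop confirms the choice: a labelled drive lies between the rails, with its front edge at crop (190,240)-(325,218) and rear edge at (222,443)-(365,420). The bar spans (102,278)-(145,548). Next I fit the cradle frame from the base corners and drive edges.

```bash
python3 - <<'E'
from h import *
P=lambda a,b,z: ray("top",280+a/4.4-.4,122+b/4.4-.4,z)
obs=[((105,82,6),(63,98)),((-135,82,6),(145,568)),((-135,-46,6),(404,524)),((90.5,-43,30),(313,68)),((90.5,43,30),(139,93))]
A=np.array([o[0][:2] for o in obs])/1e3; B=np.array([P(*o[1],o[0][2]/1e3)[:2] for o in obs])
A3=A[:3]-A[:3].mean(0);B3=B[:3]-B[:3].mean(0)
yaw=np.arctan2((A3[:,0]*B3[:,1]-A3[:,1]*B3[:,0]).sum(),(A3*B3).sum())
R=np.array([[np.cos(yaw),-np.sin(yaw)],[np.sin(yaw),np.cos(yaw)]]); o=B[:3].mean(0)-R@A[:3].mean(0)
print("yaw",yaw,"o",o)
print("resid mm",((A@R.T+o-B)*1e3).round(1))
loc=lambda p,z: ((P(*p,z)[:2]-o)@R*1e3).round(1)
print("front",loc((190,240),.0235),loc((325,218),.0235),"rear",loc((222,443),.0235),loc((362,421),.0235))
print("bar corners",loc((102,278),.039-.0),loc((145,548),.029))
print("rail far end R",loc((307,75),.02),"near R",loc((390,505),.02),"near L", loc((229,530),.02))
print("lip",loc((222,158),.020))
for n,q in dict(home=(40,0),bar=(-62,66),drive_rear=(-60,0)).items(): print(n,R@np.array(q)/1e3+o)
print(manip.observe()["tool_pos"])
E
```

```text
yaw 0.15457328936152376 o [ 0.59168821 -0.06603158]
resid mm [[ 1.3  0.4]
 [-1.1  0.9]
 [-0.2 -1.3]
 [ 0.7 -1.8]
 [-1.1 -2.2]]
front [16.5 32.9] [ 16.2 -33.5] rear [-83.6  35.2] [-84.6 -32.2]
bar corners [ 1.6 78.1] [-126.8   79.6]
rail far end R [ 90.2 -38.9] near R [-125.8  -38.1] near L [-124.4   39. ]
lip [55.4 10.1]
home [ 0.63121131 -0.05987324]
bar [ 0.52026616 -0.0103639 ]
drive_rear [ 0.53240358 -0.07526909]
[0.18818055 0.62190684 0.40402423]
```

The fit holds: the drive is at x≈-34 mm and 100 x ~68 mm, the rail ends are at +90 and -126, and the bar runs -127 to +2. Plan: jaws along cradle y, opening about 50 mm, so one finger is at y≈66 on the bar and the other at y≈2 behind the drive. That puts the TCP at about (0.488, -0.048), with a turn of +0.449 about z.

Request:
{"op": "drive_tool", "data": {"plan": [[0.02,-0.03,0,0,0,0.09,0.2],[0.045,-0.065,0,0,0,0.18,0.2],[0.07,-0.1,0,0,0,0.27,0.2],[0.095,-0.13,0,0,0,0.36,0.2],[0.12,-0.16,0,0,0,0.449,0.2]]}}

```text
time: 0.57
tool_pos: [0.3093, 0.46, 0.4045]
eef_rot: [0.0, -0.08, 0.997, -0.0]
contact_force: [1.7, 0.3, -1.2]
opening: 0.0515
```

Request:
{"op": "drive_tool", "data": {"plan": [[0.02,-0.03,0,0,0,0,0.2],[0.04,-0.065,0,0,0,0,0.2],[0.06,-0.1,0,0,0,0,0.2],[0.08,-0.135,0,0,0,0,0.2],[0.1,-0.17,0,0,0,0,0.2]]}}

```text
time: 0.98
tool_pos: [0.4088, 0.2902, 0.4047]
eef_rot: [-0.0, -0.078, 0.997, -0.0]
contact_force: [0.4, -0.3, -0.2]
opening: 0.0511
```

Request:
{"op": "drive_tool", "data": {"plan": [[0.02,-0.035,0,0,0,0,0.2],[0.04,-0.07,0,0,0,0,0.2],[0.06,-0.105,0,0,0,0,0.2],[0.07,-0.14,0,0,0,0,0.2],[0.07,-0.17,0,0,0,0,0.2]]}}

```text
time: 1.4
tool_pos: [0.4798, 0.1192, 0.4048]
eef_rot: [0.001, -0.076, 0.997, -0.0]
contact_force: [0.5, -0.4, -0.4]
opening: 0.0512
```

Request:
{"op": "drive_tool", "data": {"plan": [[0.0,-0.035,-0.02,0,0,0,0.2],[0.01,-0.07,-0.04,0,0,0,0.2],[0.01,-0.105,-0.06,0,0,0,0.2],[0.01,-0.14,-0.08,0,0,0,0.2],[0.01,-0.17,-0.1,0,0,0,0.2]]}}

```text
time: 1.82
tool_pos: [0.4878, -0.0503, 0.3038]
eef_rot: [0.0, -0.077, 0.997, -0.0]
contact_force: [0.3, -0.1, -0.3]
opening: 0.0516
```

Request:
{"op": "drive_tool", "data": {"plan": [[0,0.002,-0.03,0,0,0,0.2],[0,0.002,-0.055,0,0,0,0.2],[0,0.002,-0.07,0,0,0,0.2],[0,0.002,-0.08,0,0,0,0.2],[0,0.002,-0.08,0,0,0,0.2]]}}

```text
time: 2.23
tool_pos: [0.4874, -0.0457, 0.223]
eef_rot: [-0.002, -0.078, 0.997, 0.0]
contact_force: [0.0, 0.3, 0.8]
opening: 0.0509
```

```bash
python3 - <<'E'
from h import *
f=crop("side",240,140,160,120,5,"s2"); a=cv2.imread("pics/s2.png")[:, :]
t=crop("top",280,122,104,136,4.4,"t2"); b=cv2.imread("pics/t2.png")
h=598; cv2.imwrite("pics/m2.png",np.hstack([cv2.resize(b,(320,418)),cv2.resize(a,(480,360),).copy() if 0 else cv2.copyMakeBorder(cv2.resize(a,(480,360)),0,58,0,0,0)]))
s=manip.observe();print(s["tool_pos"],s["contact_force"],manip.tips_ahead)
E
```

```text
[ 0.48845105 -0.04580733  0.22502238] [ 0.24736579 -1.44605843 -0.80024918] 0.1734
```

View pics/m2.png

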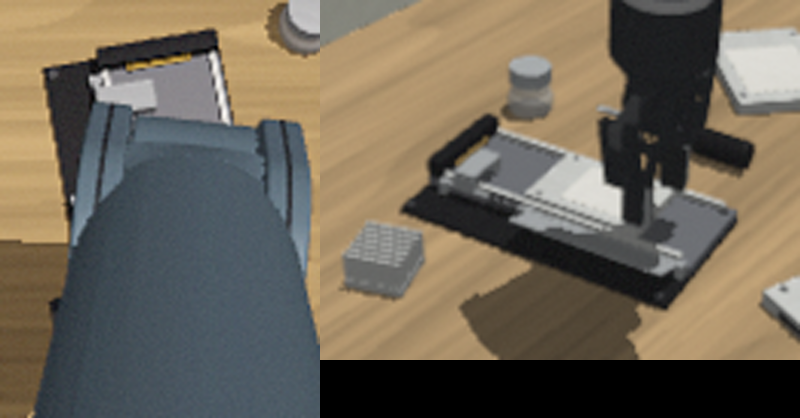

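The side view shows one fingertip over the thumb bar (635,220) and the other behind the drive's rear edge. I'll back off 3 mm in x and descend while watching the force.

Request:
{"op": "drive_tool", "data": {"plan": [[-0.003,-0.002,-0.005,0,0,0,0.2],[-0.003,-0.002,-0.01,0,0,0,0.2],[-0.003,-0.002,-0.015,0,0,0,0.2],[-0.003,-0.002,-0.02,0,0,0,0.2],[-0.003,-0.002,-0.02,0,0,0,0.2]]}}

```text
time: 2.75
tool_pos: [0.4849, -0.0478, 0.2039]
eef_rot: [-0.001, -0.078, 0.997, 0.0]
contact_force: [-0.2, 0.5, -0.4]
opening: 0.0516
```

Request:
{"op": "drive_tool", "data": {"plan": [[0,0,-0.002,0,0,0,0.2],[0,0,-0.004,0,0,0,0.2],[0,0,-0.006,0,0,0,0.2],[0,0,-0.006,0,0,0,0.2],[0,0,-0.006,0,0,0,0.2]]}}

```text
time: 3.17
tool_pos: [0.4852, -0.0478, 0.1986]
eef_rot: [-0.0, -0.078, 0.997, 0.0]
contact_force: [-0.3, -0.3, 0.3]
opening: 0.0514
```

Request:
{"op": "drive_tool", "data": {"plan": [[0,0,-0.002,0,0,0,0.2],[0,0,-0.004,0,0,0,0.2],[0,0,-0.005,0,0,0,0.2],[0,0,-0.005,0,0,0,0.2],[0,0,-0.005,0,0,0,0.2]]}}

```text
time: 3.58
tool_pos: [0.4854, -0.0478, 0.1938]
eef_rot: [0.0, -0.078, 0.997, 0.0]
contact_force: [-1.0, 1.0, 1.1]
opening: 0.0512
```

Request:
{"op": "drive_tool", "data": {"plan": [[0,0,-0.001,0,0,0,0.2],[0,0,-0.002,0,0,0,0.2],[0,0,-0.003,0,0,0,0.2],[0,0,-0.003,0,0,0,0.2],[0,0,-0.003,0,0,0,0.2]]}}

```text
time: 4.0
tool_pos: [0.4853, -0.0477, 0.1907]
eef_rot: [0.0, -0.078, 0.997, 0.0]
contact_force: [-0.6, 1.9, 3.6]
opening: 0.0511
```

Request:
{"op": "drive_tool", "data": {"plan": [[0,0,-0.001,0,0,0,0.2],[0,0,-0.002,0,0,0,0.2],[0,0,-0.003,0,0,0,0.2],[0,0,-0.003,0,0,0,0.2],[0,0,-0.003,0,0,0,0.2]]}}

```text
time: 4.42
tool_pos: [0.4853, -0.0476, 0.1877]
eef_rot: [0.0, -0.078, 0.997, 0.0]
contact_force: [0.3, 3.7, 4.8]
opening: 0.051
```

Request:
{"op": "drive_tool", "data": {"plan": [[0,0,-0.001,0,0,0,0.2],[0,0,-0.002,0,0,0,0.2],[0,0,-0.002,0,0,0,0.2],[0,0,-0.002,0,0,0,0.2],[0,0,-0.002,0,0,0,0.2]]}}

```text
time: 4.83
tool_pos: [0.4854, -0.0475, 0.1864]
eef_rot: [0.0, -0.078, 0.997, 0.0]
contact_force: [-2.0, 4.9, 14.9]
opening: 0.0515
```

```bash
python3 - <<'E'
from h import *
crop("side",260,165,130,90,6,"s3")
s=manip.observe();print(s["tool_pos"],s["contact_force"],s["torque"])
E
```

```text
[ 0.48532975 -0.04751665  0.1864219 ] [-2.11396999  4.0880865  16.00659726] [1.26426964 0.54837934 0.04943661]
```

View pics/s3.png

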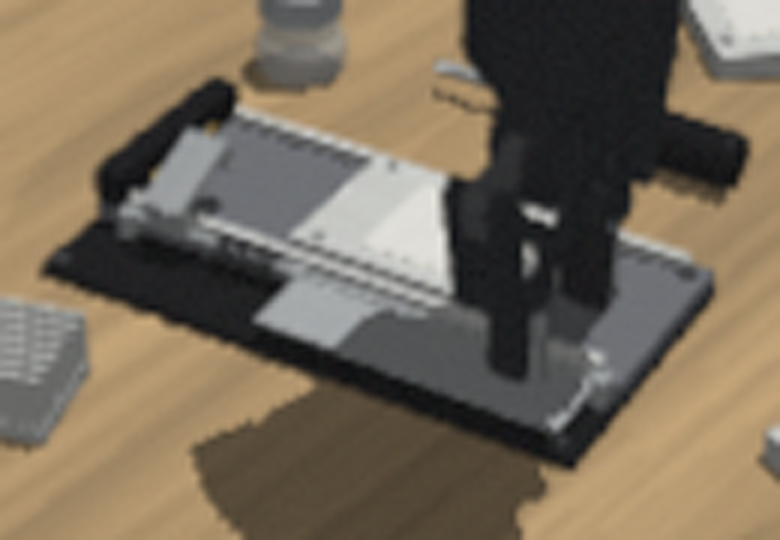

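The bar is level and the lip raised (crop 190,165), with about 15 N on the bar stop. The drive is still at its start. Now I push along cradle x, direction (0.988, 0.154).

Request:
{"op": "drive_tool", "data": {"plan": [[0.004,0.0006,0.0004,0,0,0,0.2],[0.008,0.0012,0.0004,0,0,0,0.2],[0.012,0.0018,0.0004,0,0,0,0.2],[0.016,0.0025,0.0004,0,0,0,0.2],[0.02,0.0031,0.0004,0,0,0,0.2]]}}

```text
time: 5.3
tool_pos: [0.4973, -0.0462, 0.1855]
eef_rot: [-0.011, -0.077, 0.997, 0.001]
contact_force: [-15.6, -0.3, 34.4]
opening: 0.0511
```

Request:
{"op": "drive_tool", "data": {"plan": [[0.004,0.0006,0,0,0,0,0.2],[0.008,0.0012,0,0,0,0,0.2],[0.012,0.0018,0,0,0,0,0.2],[0.016,0.0025,0,0,0,0,0.2],[0.02,0.0031,0,0,0,0,0.2]]}}

```text
time: 5.72
tool_pos: [0.5211, -0.0429, 0.1862]
eef_rot: [-0.006, -0.077, 0.997, 0.0]
contact_force: [-16.8, -0.5, 28.6]
opening: 0.0513
```

```bash
python3 - <<'E'
from h import *
crop("side",260,165,130,90,6,"s4")
s=manip.observe();print(s["tool_pos"],s["contact_force"],s["torque"])
E
```

```text
[ 0.5217267  -0.04283517  0.186272  ] [-14.80612563  -0.92521635  28.16693706] [0.47645933 3.45023512 0.43998846]
```

View pics/s4.png

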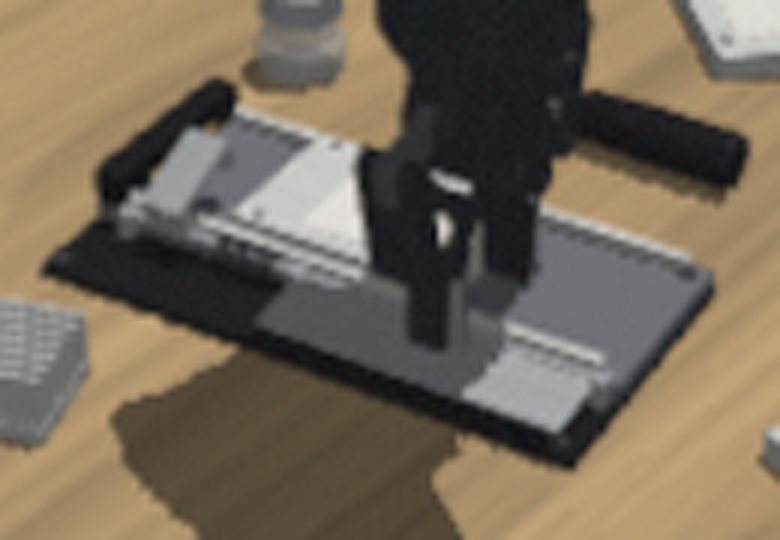

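The drive is moving, with its front edge now near (245,195), short of the raised lip. Vertical force rose through drag to about 28 N, so I ease it slightly and continue.

Request:
{"op": "drive_tool", "data": {"plan": [[0.003,0.0005,0.0006,0,0,0,0.2],[0.006,0.0009,0.0006,0,0,0,0.2],[0.009,0.0014,0.0006,0,0,0,0.2],[0.012,0.0018,0.0006,0,0,0,0.2],[0.015,0.0023,0.0006,0,0,0,0.2]]}}

```text
time: 6.18
tool_pos: [0.5366, -0.0407, 0.1866]
eef_rot: [-0.005, -0.077, 0.997, -0.0]
contact_force: [-15.1, -1.4, 23.2]
opening: 0.0511
```

Request:
{"op": "drive_tool", "data": {"plan": [[0.003,0.0005,0,0,0,0,0.2],[0.006,0.0009,0,0,0,0,0.2],[0.009,0.0014,0,0,0,0,0.2],[0.012,0.0018,0,0,0,0,0.2],[0.015,0.0023,0,0,0,0,0.2]]}}

```text
time: 6.6
tool_pos: [0.5518, -0.0384, 0.1867]
eef_rot: [-0.005, -0.077, 0.997, -0.0]
contact_force: [-12.2, 0.9, 21.2]
opening: 0.0513
```

Request:
{"op": "drive_tool", "data": {"plan": [[0.002,0.0003,0,0,0,0,0.2],[0.004,0.0006,0,0,0,0,0.2],[0.006,0.0009,0,0,0,0,0.2],[0.008,0.0012,0,0,0,0,0.2],[0.01,0.0015,0,0,0,0,0.2]]}}

```text
time: 7.02
tool_pos: [0.5623, -0.0369, 0.1867]
eef_rot: [-0.005, -0.077, 0.997, -0.0]
contact_force: [-13.9, -1.7, 20.0]
opening: 0.0512
```

Request:
{"op": "drive_tool", "data": {"plan": [[0.001,0.0002,0,0,0,0,0.2],[0.002,0.0003,0,0,0,0,0.2],[0.003,0.0005,0,0,0,0,0.2],[0.004,0.0006,0,0,0,0,0.2],[0.004,0.0006,0,0,0,0,0.2]]}}

```text
time: 7.43
tool_pos: [0.5643, -0.0367, 0.1865]
eef_rot: [-0.007, -0.077, 0.997, -0.0]
contact_force: [-19.0, -2.4, 28.9]
opening: 0.0511
```

```bash
python3 - <<'E'
from h import *
crop("side",260,165,130,90,6,"s5")
s=manip.observe();print(s["tool_pos"],s["contact_force"],s["torque"])
E
```

```text
[ 0.56429695 -0.03666488  0.18653264] [-18.65445744  -1.23383468  28.07844091] [0.45050947 4.34643755 0.52351225]
```

View pics/s5.png

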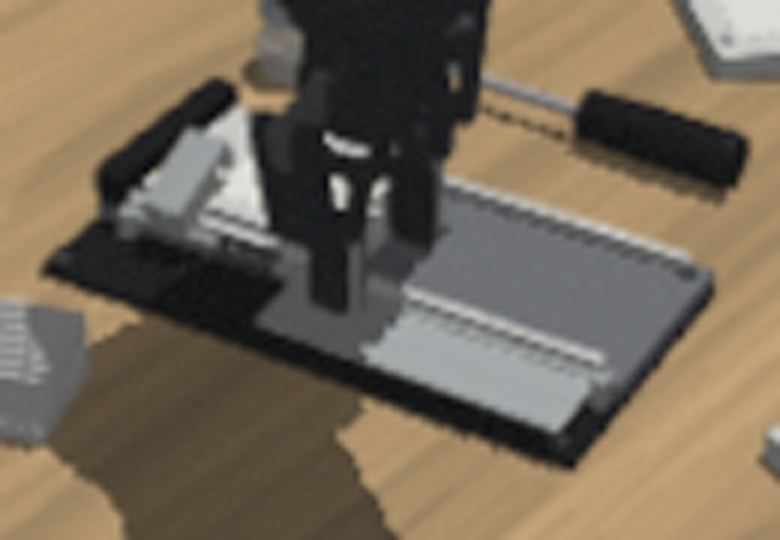

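The drive is under the lip with its front at the stop block (245,115), and the force is rising. I'll push a little further to confirm.

Request:
{"op": "drive_tool", "data": {"plan": [[0.001,0.0002,0.0003,0,0,0,0.2],[0.002,0.0003,0.0003,0,0,0,0.2],[0.003,0.0005,0.0003,0,0,0,0.2],[0.003,0.0005,0.0003,0,0,0,0.2],[0.003,0.0005,0.0003,0,0,0,0.2]]}}

```text
time: 7.9
tool_pos: [0.5654, -0.0366, 0.1864]
eef_rot: [-0.01, -0.077, 0.997, 0.0]
contact_force: [-23.9, -1.1, 32.7]
opening: 0.051
```

Fx rises with almost no travel, so the drive is against the stop. I ease the push off backwards with the bar still held.

Request:
{"op": "drive_tool", "data": {"plan": [[-0.002,-0.0003,0,0,0,0,0.2],[-0.004,-0.0006,-0.0003,0,0,0,0.2],[-0.006,-0.0009,-0.0005,0,0,0,0.2],[-0.008,-0.0012,-0.0005,0,0,0,0.2],[-0.01,-0.0015,-0.0005,0,0,0,0.2]]}}

```text
time: 8.32
tool_pos: [0.5616, -0.0369, 0.1871]
eef_rot: [-0.001, -0.077, 0.997, -0.0]
contact_force: [0.6, 0.7, 7.8]
opening: 0.0514
```

Request:
{"op": "drive_tool", "data": {"plan": [[-0.002,-0.0003,0,0,0,0,0.2],[-0.004,-0.0006,0,0,0,0,0.2],[-0.006,-0.0009,0,0,0,0,0.2],[-0.006,-0.0009,0,0,0,0,0.2],[-0.006,-0.0009,0,0,0,0,0.2]]}}

```text
time: 8.73
tool_pos: [0.5576, -0.0375, 0.1874]
eef_rot: [0.002, -0.077, 0.997, -0.001]
contact_force: [3.2, 0.9, 5.6]
opening: 0.0514
```

```bash
python3 - <<'E'
from h import *
crop("side",260,165,130,90,6,"s6")
s=manip.observe();print(s["tool_pos"],s["contact_force"],s["torque"])
E
```

```text
[ 0.55767863 -0.03754207  0.18738673] [1.87253389 1.43345533 5.82003849] [ 0.3000124  -0.58010048 -0.09963139]
```

View pics/s6.png

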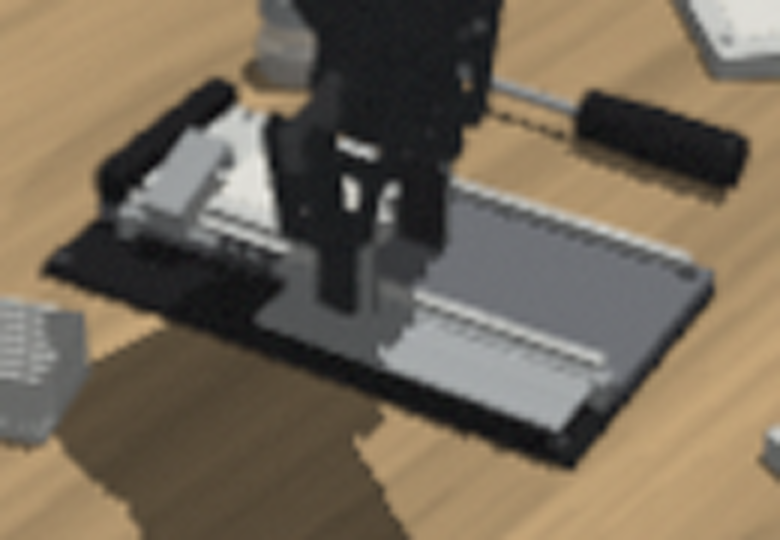

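Push released (Fx ≈ 0), bar still down and drive under the lip. Before letting the clip down, I back the hand 30 mm along the bar to see the drive's rear edge.

Request:
{"op": "drive_tool", "data": {"plan": [[-0.006,-0.0009,-0.0006,0,0,0,0.2],[-0.012,-0.0018,-0.0006,0,0,0,0.2],[-0.018,-0.0028,-0.0006,0,0,0,0.2],[-0.024,-0.0037,-0.0006,0,0,0,0.2],[-0.03,-0.0046,-0.0006,0,0,0,0.2]]}}

```text
time: 9.2
tool_pos: [0.5283, -0.0421, 0.1871]
eef_rot: [0.003, -0.077, 0.997, -0.001]
contact_force: [5.3, 0.6, 6.8]
opening: 0.051
```

```bash
python3 - <<'E'
from h import *
f=crop("side",260,165,130,90,6,"s7"); im=cv2.imread("pics/s7.png")
o=np.array([.59169,-.06603]);y=.15457;R=np.array([[np.cos(y),-np.sin(y)],[np.sin(y),np.cos(y)]])
for q in [(-10,35),(-10,-35),(90,-35),(90,35)]:
    p=proj("side",[*(R@np.array(q)/1e3+o),.0235]); c=((p-[260,165])*6+2.5).astype(int); print(q,c); cv2.circle(im,tuple(map(int,c)),3,(0,0,255),-1)
cv2.imwrite("pics/s7.png",im)
s=manip.observe();print(s["tool_pos"],s["contact_force"])
E
```

```text
(-10, 35) [339 248]
(-10, -35) [428 165]
(90, -35) [226  99]
(90, 35) [130 175]
[ 0.52715155 -0.04232576  0.18697587] [3.1760228  1.72654343 9.08561093]
```

View pics/s7.png

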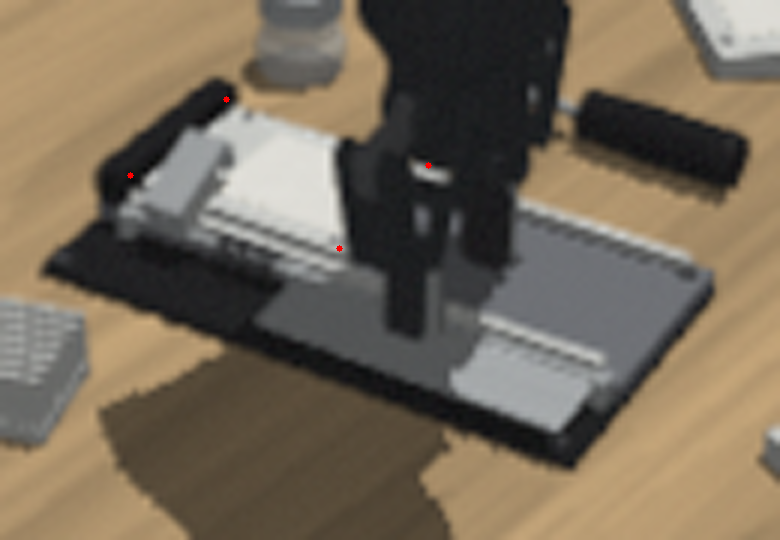

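The dots are offset a few px from the visible features, so side calibration needs a reference. I back off another 30 mm and compare with fixed cradle corners.

Request:
{"op": "drive_tool", "data": {"plan": [[-0.006,-0.0009,0,0,0,0,0.2],[-0.012,-0.0018,0,0,0,0,0.2],[-0.018,-0.0028,0,0,0,0,0.2],[-0.024,-0.0037,0,0,0,0,0.2],[-0.03,-0.0046,0,0,0,0,0.2]]}}

```text
time: 9.67
tool_pos: [0.4983, -0.0467, 0.187]
eef_rot: [0.003, -0.077, 0.997, -0.001]
contact_force: [3.9, 1.2, 6.4]
opening: 0.0514
```

```bash
python3 - <<'E'
from h import *
f=crop("side",260,165,130,90,6,"s8"); im=cv2.imread("pics/s8.png")
o=np.array([.59169,-.06603]);y=.15457;R=np.array([[np.cos(y),-np.sin(y)],[np.sin(y),np.cos(y)]])
for q,z in [((-10,35),23.5),((-10,-35),23.5),((90,-35),23.5),((-135,82),6),((105,82),6),((-125,-36),20),((-125,36),20),((90.5,-43),30)]:
    p=proj("side",[*(R@np.array(q)/1e3+o),z/1e3]); c=((p-[260,165])*6+2.5).astype(int); print(q,c); cv2.circle(im,tuple(map(int,c)),2,(0,0,255),-1)
cv2.imwrite("pics/s8.png",im)
s=manip.observe();print(s["tool_pos"],s["contact_force"])
E
```

```text
(-10, 35) [339 248]
(-10, -35) [428 165]
(90, -35) [226  99]
(-135, 82) [567 456]
(105, 82) [ 33 256]
(-125, -36) [683 254]
(-125, 36) [601 349]
(90.5, -43) [235  77]
[ 0.49719518 -0.04696936  0.18690073] [2.9373185  1.4514561  8.47674961]
```

View pics/s8.png

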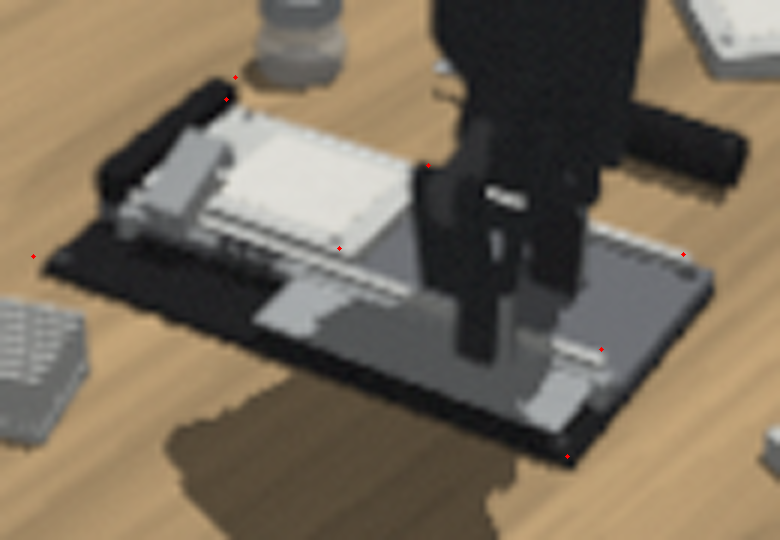

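```bash
python3 - <<'E'
from h import *
f=cv2.cvtColor(manip.grab_frame("side"),cv2.COLOR_RGB2GRAY).astype(np.float32)
o=np.array([.59169,-.06603]);y=.15457;R=np.array([[np.cos(y),-np.sin(y)],[np.sin(y),np.cos(y)]])
def prof(xs,yy,z):
    out=[]
    for x in xs:
        p=proj("side",[*(R@np.array((x,yy))/1e3+o),z/1e3])+[8/6,11/6]
        out.append(int(cv2.getRectSubPix(f,(1,1),tuple(map(float,p)))[0,0]))
    return out
xs=list(range(-24,4,2));print(xs)
for yy in(25,15,5):print(yy,prof(xs,yy,23.5))
xs=list(range(76,100,2));print(xs)
for yy in(-30,-20,-10):print(yy,prof(xs,yy,23.5))
E
```

```text
[-24, -22, -20, -18, -16, -14, -12, -10, -8, -6, -4, -2, 0, 2]
25 [112, 112, 112, 110, 107, 105, 115, 144, 178, 194, 194, 183, 164, 162]
15 [113, 113, 112, 110, 105, 101, 112, 150, 185, 198, 200, 201, 201, 206]
5 [76, 99, 111, 110, 105, 102, 111, 146, 184, 200, 202, 201, 201, 203]
[76, 78, 80, 82, 84, 86, 88, 90, 92, 94, 96, 98]
-30 [197, 189, 181, 180, 190, 200, 189, 155, 107, 63, 31, 23]
-20 [198, 198, 198, 197, 196, 198, 195, 172, 125, 62, 29, 23]
-10 [154, 138, 153, 161, 162, 161, 157, 146, 143, 142, 133, 101]
```

The rear edge sits at x = -10 mm and the front meets the block at about 91, so the drive is home. I let the clip up and take the hand clear.

Request:
{"op": "drive_tool", "data": {"plan": [[0,0,0.003,0,0,0,0.2],[0,0,0.007,0,0,0,0.2],[0,0,0.012,0,0,0,0.2],[0,0,0.03,0,0,0,0.2],[0,0,0.06,0,0,0,0.2]]}}

```text
time: 10.18
tool_pos: [0.4943, -0.0462, 0.2443]
eef_rot: [-0.003, -0.078, 0.997, 0.0]
contact_force: [0.2, 0.2, 0.2]
opening: 0.0514
```

Request:
{"op": "drive_tool", "data": {"plan": [[0,0.03,0.03,0,0,0,0.2],[0,0.06,0.06,0,0,0,0.2],[0,0.09,0.09,0,0,0,0.2],[0,0.12,0.1,0,0,0,0.2],[0,0.15,0.1,0,0,0,0.2]]}}

```text
time: 10.6
tool_pos: [0.4966, 0.1053, 0.349]
eef_rot: [0.002, -0.077, 0.997, 0.0]
contact_force: [1.3, 0.6, -0.3]
opening: 0.051
```

Request:
{"op": "drive_tool", "data": {"plan": [[-0.01,0.03,0,0,0,0,0.2],[-0.02,0.06,0,0,0,0,0.2],[-0.03,0.09,0,0,0,0,0.2],[-0.04,0.12,0,0,0,0,0.2],[-0.04,0.12,0,0,0,0,0.2]]}}

```text
time: 11.02
tool_pos: [0.4533, 0.23, 0.3457]
eef_rot: [-0.001, -0.082, 0.997, 0.001]
contact_force: [-0.6, 0.1, -0.1]
opening: 0.0515
```

```bash
python3 - <<'E'
from h import *
crop("top",240,110,180,150,4,"t9")
s=manip.observe();print(s["tool_pos"],s["contact_force"])
E
```

```text
[0.45438991 0.22694782 0.34557998] [ 0.08185109 -1.30230124  0.5027024 ]
```

View pics/t9.png

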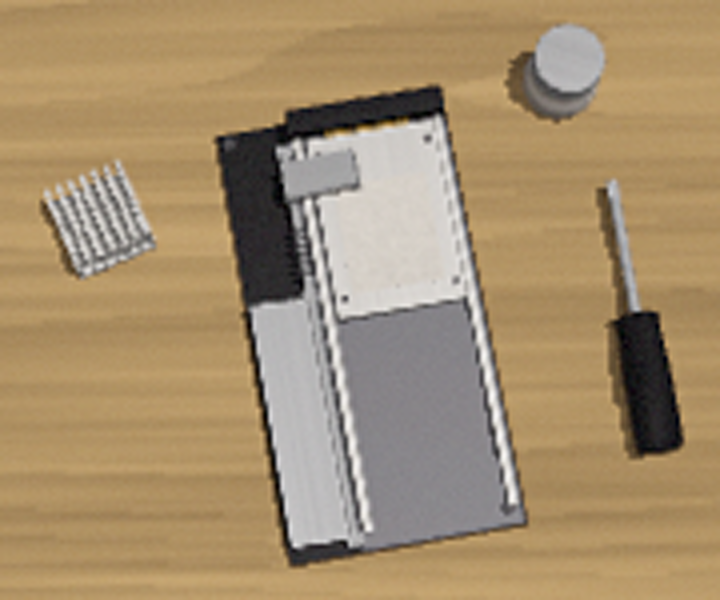

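The picture shows the drive home under the lip, its front at the stop (385,128) and rear edge at (342,320)-(468,298). The bar is partly up, the bystanders have not moved and the hand is clear. I'll do one last number, then hand in.

```bash
python3 - <<'E'
from h import *
o=np.array([.59169,-.06603]);y=.15457;R=np.array([[np.cos(y),-np.sin(y)],[np.sin(y),np.cos(y)]])
for a,b in((342,320),(468,298)): print(((ray("top",240+a/4-.4,110+b/4-.4,.0235)[:2]-o)@R*1e3).round(1))
manip.job_done()
E
```

```text
[-13.2  33.2]
[-12.8 -34.8]
the job is handed in; nothing more can be done
```

I pressed the thumb bar down with one fingertip and pushed the drive about 74 mm along its channel with the other, until it met the end stop. I then eased the push off, slid the hand back along the bar, let the clip spring down onto the drive and moved the hand clear. The job was handed in at about 11 s of the 51 s allowed, and no verdict is reported.

**Drive at home:** my last checks do not fully agree.
- **Force:** it rose to 24 N with almost no further travel, as it would against the stop.
- **Side view, before release:** the rear edge read x ≈ -10 mm, which is exactly home, with the front at the stop block.
- **Top view, after release:** the rear edge read x ≈ -13 mm, about 3 mm short and right at the limit. I picked those pixels by eye, and this view is only good to about 2 mm. In the picture the front edge looks against the stop.

**Other checks:** in the last picture the clip's lip rests on the drive, and the screwdriver, jar and heat sink look unmoved. I did not measure the clip angle directly. Force readings were near zero once the hand was clear.

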